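Find the free holder with the feeler blade

TASK

One of the three movement holders on the watchmaker's bench still has a free, sprung jaw pad; the other two have seized. Take the feeler from its rack, slide its blade down between the jaws of the holders to feel which one lets it in and which jams, never forcing it, and leave the blade pushed fully home, its handle resting on the jaws, in the holder that takes it. Leave everything else on the bench where it is.

Things in the scene. Friction and masses are not known exactly. Their poses are not given: they have to be found in the camera images.
- feeler: black plastic handle 14 (x) x 26 (y) x 50 mm (z), upright, with a plain steel blade 3 (x) x 16 (y) x 34 mm hanging from the middle of its underside. Origin: middle of the handle's underside; z up, blade tip at z = -34 mm, handle top at +50 mm. Same when turned half round. 50 to 100 g. At the start it hangs in the rack, handle's underside on the rack's top.
- rack: dark wooden block 66 (x) x 50 (y) x 42 mm, fixed, with an upright slot 6 (x) x 22 mm (y) in its middle in which the feeler hangs; origin on the bench under its middle. It may stand anywhere in the row with the holders.
- holder_a: one of three outwardly identical steel holders, fixed, in a row with the rack in any order, yaw up to 0.4 rad. Dark base 80 x 50 x 6 mm, two upright jaws (each 16 mm thick, 40 mm long, tops 45 mm above the bench), brass thumbscrew on the -x side (not needed, does not turn). Origin: on the bench under the middle of the jaw gap; z up, the gap runs along y.
- holder_b: second holder, outwardly the same as holder_a, same frame; it may stand anywhere in the row.
- holder_c: third holder, outwardly the same as holder_a, same frame; it may stand anywhere in the row.
- holder_a_gap (a point): middle of holder_a's gap, level with the jaw tops; axes as the holder. The gap is 5 mm wide along x, open at the top and both ends, its top edges bevelled by 2 mm. On the +x jaw a brass pad stands into it: a ramp 30 degrees off upright starts 12 mm below the jaw tops and from 20 mm down leaves only 0.6 mm. Any of the three holders may be the free one; exactly one is.
- holder_b_gap (a point): middle of holder_b's gap, as holder_a_gap. In the free holder the pad is sprung: pushed down with some 4 to 10 N the blade makes it back away (up to 6 mm), it drags on the blade and keeps hold of it afterwards. Fully home, the handle's underside rests on the jaw tops.
- holder_c_gap (a point): middle of holder_c's gap, as holder_a_gap. In the two seized holders the pad cannot move: the blade jams with the handle still about 12 to 22 mm above the jaws. Only feel tells. Stop pushing at some 12 to 15 N: wedged, the jaws' pinch is two to three times the push, and over 60 N in all marks them.
- watch: bystander: steel wristwatch with bracelet spread out, 40 mm case 10 mm high, 150 mm long along y; origin under the case
- movement: bystander: black quartz movement 34 x 34 x 18 mm; origin at its underside
- case_back: bystander: round steel case back, 36 mm across, 5 mm high; origin at its underside
- bezel: bystander: brass ring 38 mm across, 6 mm high; origin at its underside
- oil_bottle: bystander: small green glass bottle with white cap, 28 mm across, 55 mm high; origin at its underside
- pill_jar: bystander: white plastic jar, 44 mm across, 75 mm high; origin at its underside
- screwdriver: bystander: slim watchmaker's screwdriver about 110 mm long along x, 10 mm high; origin on the bench about midway along it

How it is judged:
On the way, in this order (a step that is already met when the one before it is completed fails the run):
1. the feeler is lifted clear of its rack (height (world z) of feeler above 0.085 m), for 0.1 s.
2. the blade is fully home in the holder that takes it (((x of feeler in the frame of holder_a between -0.005 and 0.005 m and y of feeler in the frame of holder_a between -0.012 and 0.012 m and z of feeler in the frame of holder_a between 0.042 and 0.048 m) or (x of feeler in the frame of holder_b between -0.005 and 0.005 m and y of feeler in the frame of holder_b between -0.012 and 0.012 m and z of feeler in the frame of holder_b between 0.042 and 0.048 m) or (x of feeler in the frame of holder_c between -0.005 and 0.005 m and y of feeler in the frame of holder_c between -0.012 and 0.012 m and z of feeler in the frame of holder_c between 0.042 and 0.048 m))), for 0.2 s.
At the end, for the whole second after the job is handed in: The feeler is let go and at rest, upright to 0.12 rad, its blade between the jaws of one holder: shoulder within 3 mm of the jaw tops' height (45 mm), within 5 mm of the gap's middle across the gap and 12 mm along it (((x of feeler in the frame of holder_a between -0.005 and 0.005 m and y of feeler in the frame of holder_a between -0.012 and 0.012 m and z of feeler in the frame of holder_a between 0.042 and 0.048 m) or (x of feeler in the frame of holder_b between -0.005 and 0.005 m and y of feeler in the frame of holder_b between -0.012 and 0.012 m and z of feeler in the frame of holder_b between 0.042 and 0.048 m) or (x of feeler in the frame of holder_c between -0.005 and 0.005 m and y of feeler in the frame of holder_c between -0.012 and 0.012 m and z of feeler in the frame of holder_c between 0.042 and 0.048 m)) and angle between feeler's own z axis and vertical below 0.12 rad and linear speed of feeler below 0.01 m/s); the robot touches nothing.
It fails at once if the blade is forced: more than 60 N in all between the feeler and a holder (contact force between feeler and holder_a above 60 N or contact force between feeler and holder_b above 60 N or contact force between feeler and holder_c above 60 N).
It fails at once if a bystander is moved by more than 15 mm (distance of any of watch, movement, case_back, bezel, oil_bottle, pill_jar, screwdriver from where it was at the start of the episode above 0.015 m).
It also fails if it takes over 56 s, if anything falls off the work surface, if the arm or the gripper's body presses on something with over 40 N, if the wrist force passes 120 N, or if a joint passes its speed limit or range.

ROBOT

A 6-joint arm with a two-finger parallel gripper is mounted at the origin on the work surface. World frame = base frame: x ahead of the robot, y to its left, z up, the work surface at z = 0. Lengths are in m, angles in rad, forces in N, time in s.
With the tool pointing down it reaches from about 0.425 to 0.95 m from the base axis. Payload 3.5 kg.
Tool frame: the origin (TCP) lies at the very end of the fingers, on their centre line; the grasp point (between the pads) lies 19 mm behind it; z points along the fingers, y is the line along which they close (so a half turn about z gives the same grasp; the last joint's range is limited). The gripper opens to 85 mm and grips with 20 to 120 N. Pads are 22 mm wide; open, the fingers measure 114 mm over their backs; the gripper's body (76 mm by 85 mm) begins 54 mm behind the grasp point. The pads swing forward as they close: fully open they stand 13 mm farther back than shut.
Start: joints at [0.964, 0.286, 1.577, -0, 1.279, -0.15], TCP at [0.298, 0.606, 0.231] pointing down, gripper open.
Joint ranges: [-2.77, 2.77], [-0.9, 2.22], [0.21, 2.48], [-1.53, 4.67], [0.24, 2.81], [-2.84, 2.84]. Speed limits (rad/s): [2.79, 2.79, 3.14, 3.14, 3.14, 3.14].

INTERFACE

Orientations are given as a unit quaternion [x, y, z, w].
In Python, from plant import ctrl, optics, sign_off gives the robot as it stands.
- The arm moves only by the shell command python3 -m creep 'ROWS' [FORCE]. ROWS is JSON, a list of rows, each an object of numbers: "x", "y", "z": the shift along the tool's x, y, z in mm; "rx", "ry", "rz": the turn, a rotation vector about the tool's x, y, z in degrees; "grip": the opening, from 0 (shut) to 1 (fully open). In form: [{"x": .., "y": .., "z": .., "rx": .., "ry": .., "rz": .., "grip": ..}, ...]. A call has exactly 10 rows; each row shifts and turns the commanded pose from where the row before left it, along the tool's axes as they then stand; what a row does not reach is not made up. A row lasts 1/12 s, in which the tool goes at most 41.7 mm and 7.16 degrees, less where a joint would pass 70% of its speed; a pose out of reach is approached as far as the arm can. A call with a gripper value outside its range is refused whole. The fingers move at their own pace and stop on an object; FORCE is the grip in N (left out, the last holds). Time passes only in rows, so rows that do not move let the fingers close, or fill a call up. It gives the time, the measured TCP pose, the force, the opening and the grip force at its end, in the units of the state.
- ctrl.get_state(): the state, without advancing time (a new reading comes with each control period).
- optics.read_camera(name): name is "scene" or "top"; returns a dict with "color" (420x560x3 uint8, blue, green, red), "K" (3x3 intrinsics, pixels), "R" (3x3) and "t" (3): a world point X has camera coordinates R X + t. Camera axes: x right, y down, z forward; pixel columns grow to the right and rows downward; lengths in m; the calibration is good to about 2 mm. A picture is of the moment at which its call begins. There is no depth.
- sign_off(): hands the job in; it is judged then, once.
The state is a dict: "time": time; "qpos": joint angles; "dq": joint speeds; "joint_efforts": joint torques, N m; "eef_pos": TCP position; "tcp_rot": TCP orientation; "contact_force": force on the tool from outside, world axes, zero at the start; "wrist_torque": the same for the moment, N m; "opening": opening from 0.0 (shut) to 1.0 (fully open); "finger_force": force on a finger pad.
Only numpy, scipy, OpenCV 4.12 (cv2) and the standard library are available. Lean on these libraries where they do the work, as an engineer would, in place of code of your own. Each camera call takes 0.05 s, during which the arm holds its last target. There are 200 camera calls.

## Working session

There is one attempt and no reset: what is moved stays moved. The work goes in short steps, Python scripts to look and compute and a shell command to move; the robot and the scene stay as the last step left them, time stands still between calls to the robot, and variables do not carry over. Pictures are saved under pics/ and viewed, at most 10 in all, crops included, and the job is handed in when it is done.

```bash
mkdir -p pics; ls
python3 - <<'E'
from plant import ctrl, optics
import cv2,pickle
d={}
for n in("scene","top"):
    r=optics.read_camera(n);d[n]=r
    cv2.imwrite(f"pics/{n}0.png",r["color"]);print(n,r["K"],r["R"],r["t"])
pickle.dump(d,open("cams.pkl","wb"))
s=ctrl.get_state();print(s)
E
```

```text
pics
scene [[395.68853887   0.         283.49898119]
 [  0.         395.68853887 206.04843209]
 [  0.           0.           1.        ]] [[-0.05446061  0.99851054 -0.0032784 ]
 [ 0.71840259  0.03690227 -0.69464807]
 [-0.69349244 -0.04018617 -0.71934228]] [ 0.05275975 -0.34823492  1.15085225]
top [[530.53763391   0.         285.30672008]
 [  0.         530.53763391 202.60855979]
 [  0.           0.           1.        ]] [[-0.00795237 -0.99995649 -0.00487658]
 [-0.98276905  0.0087161  -0.18463216]
 [ 0.18466663  0.00332428 -0.9827956 ]] [-0.01277166  0.57369467  1.01231239]
{'time': 0.1, 'qpos': array([ 9.64031624e-01,  2.87114273e-01,  1.57809578e+00,  1.37355861e-05,
        1.27860619e+00, -1.50010335e-01]), 'dq': array([-0.00104788, -0.00234458, -0.00238771, -0.00110233,  0.00071118,
       -0.00090221]), 'joint_efforts': array([ 1.69639068e-03, -4.07291365e+01, -2.93702602e+01, -1.18376197e-04,
        3.40554630e-03,  3.50710752e-05]), 'eef_pos': array([0.29731807, 0.60529911, 0.23002541]), 'tcp_rot': array([ 2.26398937e-01,  9.74034027e-01, -1.03071972e-03, -4.16831621e-04]), 'contact_force': array([ 0.3435259 , -0.24999632, -0.42126637]), 'wrist_torque': array([-0.05368564, -0.01954064,  0.00765131]), 'finger_force': 0.0, 'opening': 1.0010062275971086}
```

View pics/top0.png

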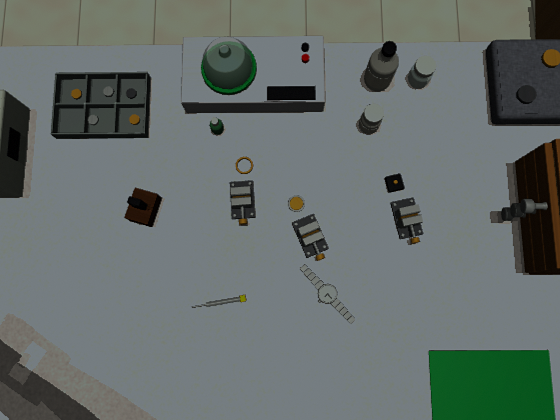

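View pics/scene0.png

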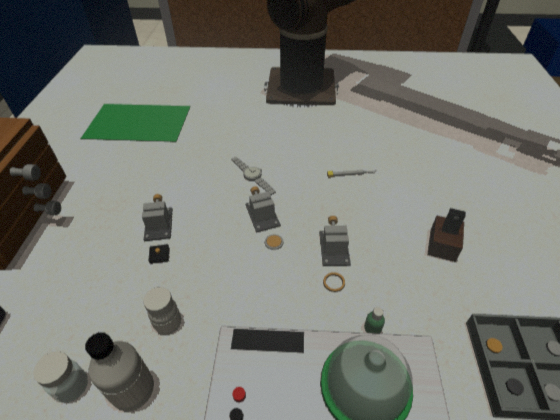

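The top view shows the rack with the feeler at about (143,206) and the holders at (242,200), (311,236) and (408,218), thumbscrews toward the robot. The scene view confirms this. Next I'll enlarge each one.

Run:
```python
import cv2,pickle,numpy as np
d=pickle.load(open("cams.pkl","rb"))
def mont(n,cs,out):
    im=d[n]["color"];T=[]
    for c,r in cs:
        u0,v0=c-32,r-24
        p=cv2.resize(im[v0:v0+48,u0:u0+64],None,fx=6,fy=6,interpolation=cv2.INTER_CUBIC)
        p=cv2.convertScaleAbs(p,alpha=1.6)
        for k in range(0,64,10):
            cv2.putText(p,str(u0+k),(k*6,8),0,.3,(0,255,255));cv2.line(p,(k*6+3,10),(k*6+3,14),(0,255,255))
        for k in range(0,48,10):
            cv2.putText(p,str(v0+k),(0,k*6+6),0,.3,(0,255,255));cv2.line(p,(20,k*6+3),(24,k*6+3),(0,255,255))
        T.append(p)
    cv2.imwrite(out,np.vstack([np.hstack(T[:2]),np.hstack(T[2:])]))
mont("top",[(143,206),(242,200),(311,236),(408,218)],"pics/topm.png")
mont("scene",[(448,234),(335,240),(263,210),(157,218)],"pics/scenem.png")
```

```text
(no output)
```

View pics/topm.png

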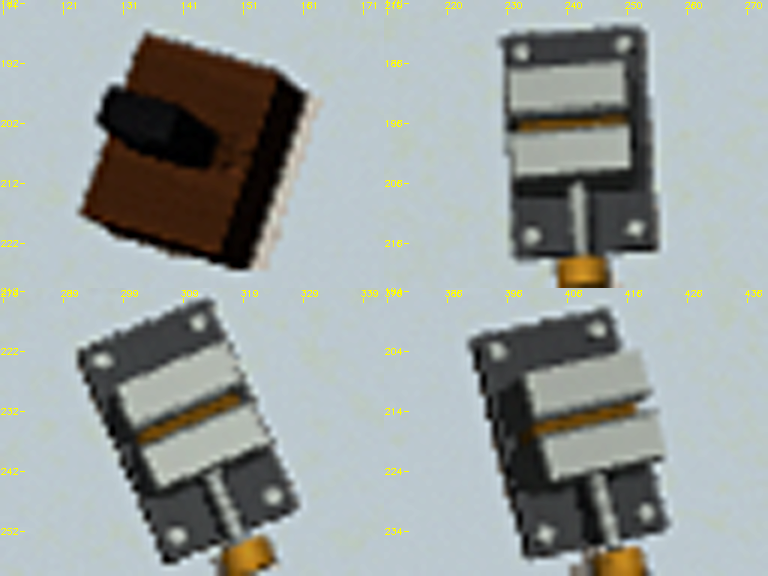

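View pics/scenem.png

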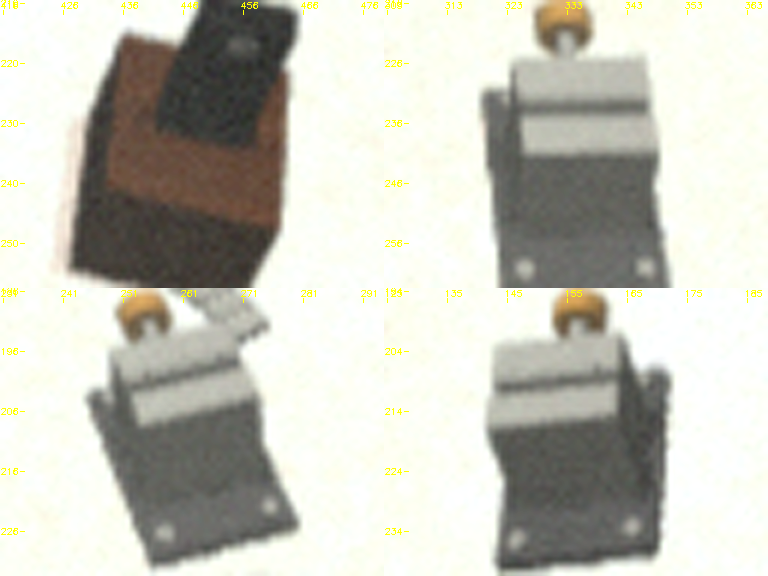

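The enlarged crops give clear corners: jaw tops, bases and rack top. I'll fit poses to those corners.

```bash
cat > h.py <<'E'
import numpy as np,json
from scipy.spatial.transform import Rotation as Ro
from plant import ctrl
def delta(pos,yaw):
    "tool-frame shift (mm) and rotvec (deg) from measured pose to tool-down pose with tool y at yaw"
    s=ctrl.get_state();R=Ro.from_quat(s["tcp_rot"])
    c,n=np.cos(yaw),np.sin(yaw)
    # tool y=(c,n,0), z=-Z, x=y×z
    y=np.array([c,n,0]);z=np.array([0,0,-1.]);x=np.cross(y,z)
    T=Ro.from_matrix(np.c_[x,y,z])
    print("t",round(s["time"],2),"shift",np.round(R.inv().apply(np.array(pos)-s["eef_pos"])*1e3,1),"rot",np.round((R.inv()*T).as_rotvec(degrees=True),2),"F",s["contact_force"].round(1),"eef",s["eef_pos"].round(4),"op",round(s["opening"],3),"ff",round(s["finger_force"],1))
E
python3 - <<'E'
import pickle,numpy as np,json
from scipy.optimize import least_squares
d=pickle.load(open("cams.pkl","rb"))
S=[(1,1),(1,-1),(-1,1),(-1,-1)]
O={"rack":dict(top=((111,182,0,0),[(148,34),(278,72),(80,212),(225,255)],[]),scene=((416,210,0,0),[(278,228),(107,188),(288,72),(125,35)],[])),
"h1":dict(top=((210,176,384,0),[(508,69),(625,63),(512,178),(629,168)],[(501,37),(644,27),(514,258),(657,250)]),scene=((303,216,384,0),[(657,155),(523,155),(647,58),(511,60)],[])),
"h2":dict(top=((279,212,0,288),[(118,387),(234,341),(158,488),(270,440)],[(78,352),(208,300),(166,564),(298,508)]),scene=((231,186,0,288),[(257,398),(137,427),(235,326),(112,350)],[(298,528),(152,567)])),
"h3":dict(top=((376,194,384,288),[(525,376),(638,350),(552,482),(663,455)],[(471,340),(607,308),(525,557),(667,528)]),scene=((125,194,384,288),[(618,412),(489,431),(619,333),(495,345)],[(656,555),(499,573)]))}
res={}
for n,o in O.items():
    P=[]
    for cam in o:
        (u0,v0,ox,oy),a,b=o[cam]
        A=(.033,.025,.042) if n=="rack" else (.0185,.02,.045)
        for lst,h in((a,A),(b,(.04,.025,.006))):
            for (sx,sy),p in zip(S,lst):
                P.append((cam,np.array([sx*h[0],sy*h[1],h[2]]),np.array([u0+(p[0]-ox-2.5)/6,v0+(p[1]-oy-2.5)/6])))
    def f(q,P=P):
        r=[]
        c,s=np.cos(q[2]),np.sin(q[2])
        for cam,m,uv in P:
            k=d[cam];X=np.array([q[0]+c*m[0]-s*m[1],q[1]+s*m[0]+c*m[1],m[2]])
            x=k["K"]@(k["R"]@X+k["t"]);r+=list(x[:2]/x[2]-uv)
        return r
    fit=lambda PP:least_squares(f,[.55,0,0],args=(PP,),loss="soft_l1").x
    q=fit(P);res[n]=q.tolist()
    print(n,q.round(4),"top",fit([p for p in P if p[0]=="top"]).round(4),"scene",fit([p for p in P if p[0]=="scene"]).round(4),"maxres",np.abs(f(q)).max().round(2))
json.dump(res,open("res.json","w"))
from h import *
r=res["rack"];delta([r[0],r[1],.18],r[2])
E
```

```text
rack [ 0.573   0.276  -0.2864] top [ 0.5726  0.2754 -0.2877] scene [ 0.5734  0.2763 -0.2856] maxres 0.83
h1 [0.5909 0.0735 0.0586] top [0.5905 0.0735 0.0596] scene [0.592  0.0732 0.0551] maxres 0.56
h2 [ 0.5141 -0.0678  0.3751] top [ 0.5133 -0.0681  0.3803] scene [ 0.516  -0.0668  0.3543] maxres 1.41
h3 [ 0.5487 -0.2696  0.2113] top [ 0.548  -0.2695  0.206 ] scene [ 0.5505 -0.2693  0.2249] maxres 1.85
t 0.1 shift [-392.7 -173.8   50.3] rot [-1.200e-01  7.000e-02  8.024e+01] F [ 0.3 -0.2 -0.4] eef [0.2973 0.6053 0.23  ] op 1.001 ff 0.0
```

```bash
python3 -m creep '[{"x":-36,"y":-16},{"x":-36,"y":-16},{"x":-36,"y":-16},{"x":-36,"y":-16},{"x":-36,"y":-16},{"x":-36,"y":-16},{"x":-36,"y":-16},{"x":-36,"y":-16},{"x":-36,"y":-16},{"x":-36,"y":-16}]' 40
python3 -m creep '[{"rz":7},{"rz":7},{"rz":7},{"rz":7},{"rz":7},{"rz":7},{"rz":7},{"rz":7},{"rz":7},{"rz":7}]'
python3 -c "
from h import *
r=json.load(open('res.json'))['rack'];delta([r[0],r[1],.18],r[2])"
```

```text
t 0.1 shift [-392.7 -173.8   50.3] rot [-1.200e-01  7.000e-02  8.024e+01] F [ 0.3 -0.2 -0.4] eef [0.2973 0.6053 0.23  ] op 1.001 ff 0.0$[0]: bad value
$[0]: bad value
```

```bash
python3 -m creep '[{"x":-36,"y":-16,"z":0,"rx":0,"ry":0,"rz":0,"grip":1},{"x":-36,"y":-16,"z":0,"rx":0,"ry":0,"rz":0,"grip":1},{"x":-36,"y":-16,"z":0,"rx":0,"ry":0,"rz":0,"grip":1},{"x":-36,"y":-16,"z":0,"rx":0,"ry":0,"rz":0,"grip":1},{"x":-36,"y":-16,"z":0,"rx":0,"ry":0,"rz":0,"grip":1},{"x":-36,"y":-16,"z":0,"rx":0,"ry":0,"rz":0,"grip":1},{"x":-36,"y":-16,"z":0,"rx":0,"ry":0,"rz":0,"grip":1},{"x":-36,"y":-16,"z":0,"rx":0,"ry":0,"rz":0,"grip":1},{"x":-36,"y":-16,"z":0,"rx":0,"ry":0,"rz":0,"grip":1},{"x":-36,"y":-16,"z":0,"rx":0,"ry":0,"rz":0,"grip":1}]' 40
python3 -c "
from h import *
r=json.load(open('res.json'))['rack'];delta([r[0],r[1],.18],r[2])"
```

```text
time: 0.93
eef_pos: [0.5508, 0.3016, 0.2308]
tcp_rot: [0.226, 0.974, -0.0, -0.0]
contact_force: [0.5, 0.9, 0.5]
opening: 1.002
finger_force: 0.0
t 0.93 shift [-31.3 -13.2  50.8] rot [-5.000e-02 -1.000e-02  8.024e+01] F [0.5 0.9 0.5] eef [0.5508 0.3016 0.2308] op 1.002 ff 0.0
```

```bash
python3 -m creep '[{"x":-16,"y":-6.6,"z":0,"rx":0,"ry":0,"rz":0,"grip":1},{"x":-15.3,"y":-6.6,"z":0,"rx":0,"ry":0,"rz":0,"grip":1},{"x":0,"y":0,"z":5,"rx":0,"ry":0,"rz":7,"grip":1},{"x":0,"y":0,"z":5,"rx":0,"ry":0,"rz":7,"grip":1},{"x":0,"y":0,"z":5,"rx":0,"ry":0,"rz":7,"grip":1},{"x":0,"y":0,"z":5,"rx":0,"ry":0,"rz":7,"grip":1},{"x":0,"y":0,"z":5,"rx":0,"ry":0,"rz":7,"grip":1},{"x":0,"y":0,"z":5,"rx":0,"ry":0,"rz":7,"grip":1},{"x":0,"y":0,"z":5,"rx":0,"ry":0,"rz":7,"grip":1},{"x":0,"y":0,"z":5,"rx":0,"ry":0,"rz":7,"grip":1}]'
python3 -m creep '[{"x":0,"y":0,"z":5,"rx":0,"ry":0,"rz":7,"grip":1},{"x":0,"y":0,"z":5,"rx":0,"ry":0,"rz":7,"grip":1},{"x":0,"y":0,"z":0,"rx":0,"ry":0,"rz":7,"grip":1},{"x":0,"y":0,"z":0,"rx":0,"ry":0,"rz":3.2,"grip":1},{"x":0,"y":0,"z":0,"rx":0,"ry":0,"rz":0,"grip":1},{"x":0,"y":0,"z":0,"rx":0,"ry":0,"rz":0,"grip":1},{"x":0,"y":0,"z":0,"rx":0,"ry":0,"rz":0,"grip":1},{"x":0,"y":0,"z":0,"rx":0,"ry":0,"rz":0,"grip":1},{"x":0,"y":0,"z":0,"rx":0,"ry":0,"rz":0,"grip":1},{"x":0,"y":0,"z":0,"rx":0,"ry":0,"rz":0,"grip":1}]'
python3 -c "
from h import *
r=json.load(open('res.json'))['rack'];delta([r[0],r[1],.18],r[2]);delta([r[0],r[1],.058],r[2])"
```

```text
time: 1.77
eef_pos: [0.5719, 0.2782, 0.1905]
tcp_rot: [0.659, 0.752, -0.0, -0.0]
contact_force: [0.4, -0.5, -0.5]
opening: 1.005
finger_force: 0.0
time: 2.6
eef_pos: [0.5725, 0.2778, 0.1814]
tcp_rot: [0.8, 0.599, 0.0, -0.0]
contact_force: [0.5, 0.2, -0.2]
opening: 1.002
finger_force: 0.0
t 2.6 shift [-1.6  1.   1.4] rot [ 0.   -0.01  0.06] F [ 0.5  0.2 -0.2] eef [0.5725 0.2778 0.1814] op 1.002 ff 0.0
t 2.6 shift [ -1.6   1.  123.4] rot [ 0.   -0.01  0.06] F [ 0.5  0.2 -0.2] eef [0.5725 0.2778 0.1814] op 1.002 ff 0.0
```

```bash
python3 -m creep '[{"x":-1.6,"y":1,"z":15,"rx":0,"ry":0,"rz":0,"grip":1},{"x":0,"y":0,"z":15,"rx":0,"ry":0,"rz":0,"grip":1},{"x":0,"y":0,"z":15,"rx":0,"ry":0,"rz":0,"grip":1},{"x":0,"y":0,"z":15,"rx":0,"ry":0,"rz":0,"grip":1},{"x":0,"y":0,"z":15,"rx":0,"ry":0,"rz":0,"grip":1},{"x":0,"y":0,"z":15,"rx":0,"ry":0,"rz":0,"grip":1},{"x":0,"y":0,"z":15,"rx":0,"ry":0,"rz":0,"grip":1},{"x":0,"y":0,"z":12,"rx":0,"ry":0,"rz":0,"grip":1},{"x":0,"y":0,"z":6,"rx":0,"ry":0,"rz":0,"grip":1},{"x":0,"y":0,"z":0,"rx":0,"ry":0,"rz":0,"grip":1}]'
python3 -c "
from h import *
r=json.load(open('res.json'))['rack'];delta([r[0],r[1],.058],r[2])
from plant import optics
import cv2
a=optics.read_camera('top')['color'][160:250,90:200];b=optics.read_camera('scene')['color'][170:260,395:505]
cv2.imwrite('pics/g.png',cv2.convertScaleAbs(cv2.resize(cv2.hconcat([a,b]),None,fx=3.6,fy=3.6,interpolation=2),alpha=1.6))"
```

```text
time: 3.43
eef_pos: [0.5718, 0.2756, 0.0564]
tcp_rot: [0.801, 0.599, -0.002, -0.001]
contact_force: [-0.7, -0.0, 0.2]
opening: 0.999
finger_force: 0.0
t 3.43 shift [ 0.8  1.  -1.6] rot [-0.16  0.1   0.04] F [-0.7 -0.   0.2] eef [0.5718 0.2756 0.0564] op 0.999 ff 0.0
```

View pics/g.png

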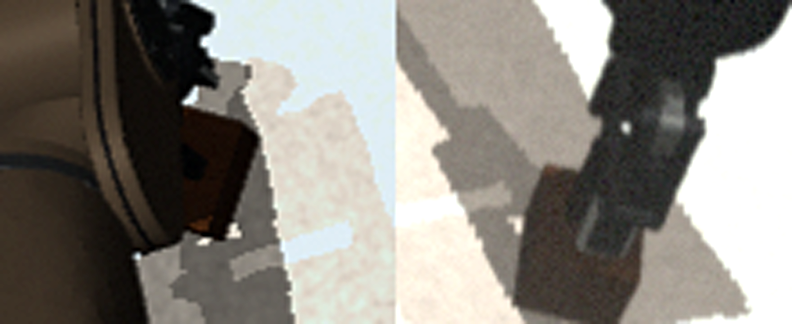

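The picture shows the arm covering the rack in the top view. In the scene view the near finger stands in front of the handle, clear above the rack top, so I'll close the gripper and lift.

```bash
python3 -m creep '[{"x":0,"y":0,"z":0,"rx":0,"ry":0,"rz":0,"grip":0},{"x":0,"y":0,"z":0,"rx":0,"ry":0,"rz":0,"grip":0},{"x":0,"y":0,"z":0,"rx":0,"ry":0,"rz":0,"grip":0},{"x":0,"y":0,"z":0,"rx":0,"ry":0,"rz":0,"grip":0},{"x":0,"y":0,"z":0,"rx":0,"ry":0,"rz":0,"grip":0},{"x":0,"y":0,"z":0,"rx":0,"ry":0,"rz":0,"grip":0},{"x":0,"y":0,"z":0,"rx":0,"ry":0,"rz":0,"grip":0},{"x":0,"y":0,"z":0,"rx":0,"ry":0,"rz":0,"grip":0},{"x":0,"y":0,"z":0,"rx":0,"ry":0,"rz":0,"grip":0},{"x":0,"y":0,"z":0,"rx":0,"ry":0,"rz":0,"grip":0}]' 60
python3 -m creep '[{"x":0,"y":0,"z":0,"rx":0,"ry":0,"rz":0,"grip":0},{"x":0,"y":0,"z":0,"rx":0,"ry":0,"rz":0,"grip":0},{"x":0,"y":0,"z":0,"rx":0,"ry":0,"rz":0,"grip":0},{"x":0,"y":0,"z":0,"rx":0,"ry":0,"rz":0,"grip":0},{"x":0,"y":0,"z":0,"rx":0,"ry":0,"rz":0,"grip":0},{"x":0,"y":0,"z":0,"rx":0,"ry":0,"rz":0,"grip":0},{"x":0,"y":0,"z":0,"rx":0,"ry":0,"rz":0,"grip":0},{"x":0,"y":0,"z":0,"rx":0,"ry":0,"rz":0,"grip":0},{"x":0,"y":0,"z":0,"rx":0,"ry":0,"rz":0,"grip":0},{"x":0,"y":0,"z":0,"rx":0,"ry":0,"rz":0,"grip":0}]'
```

```text
time: 4.37
eef_pos: [0.5732, 0.276, 0.0586]
tcp_rot: [0.801, 0.599, 0.0, 0.0]
contact_force: [0.6, -0.3, 2.8]
opening: 0.156
finger_force: 58.6
time: 5.2
eef_pos: [0.5732, 0.276, 0.0587]
tcp_rot: [0.801, 0.599, 0.0, 0.0]
contact_force: [0.4, -0.6, 5.0]
opening: 0.154
finger_force: 58.9
```

```bash
python3 -m creep '[{"x":0,"y":0,"z":-4,"rx":0,"ry":0,"rz":0,"grip":0},{"x":0,"y":0,"z":-8,"rx":0,"ry":0,"rz":0,"grip":0},{"x":0,"y":0,"z":-8,"rx":0,"ry":0,"rz":0,"grip":0},{"x":0,"y":0,"z":-8,"rx":0,"ry":0,"rz":0,"grip":0},{"x":0,"y":0,"z":-10,"rx":0,"ry":0,"rz":0,"grip":0},{"x":0,"y":0,"z":-10,"rx":0,"ry":0,"rz":0,"grip":0},{"x":0,"y":0,"z":-10,"rx":0,"ry":0,"rz":0,"grip":0},{"x":0,"y":0,"z":-10,"rx":0,"ry":0,"rz":0,"grip":0},{"x":0,"y":0,"z":-6,"rx":0,"ry":0,"rz":0,"grip":0},{"x":0,"y":0,"z":0,"rx":0,"ry":0,"rz":0,"grip":0}]'
python3 -c "
from h import *
r=json.load(open('res.json'))['h1'];delta([r[0],r[1],.12],r[2])
from plant import optics
import cv2
b=optics.read_camera('scene')['color'][130:250,385:535]
cv2.imwrite('pics/l.png',cv2.convertScaleAbs(cv2.resize(b,None,fx=5,fy=5,interpolation=2),alpha=1.8))"
```

```text
time: 6.03
eef_pos: [0.5742, 0.2763, 0.1349]
tcp_rot: [0.801, 0.599, 0.002, 0.001]
contact_force: [0.7, 0.0, -0.6]
opening: 0.161
finger_force: 58.4
t 6.03 shift [-190.    73.2   14.8] rot [  0.21  -0.09 -19.73] F [ 0.7  0.  -0.6] eef [0.5742 0.2763 0.1349] op 0.161 ff 58.4
```

View pics/l.png

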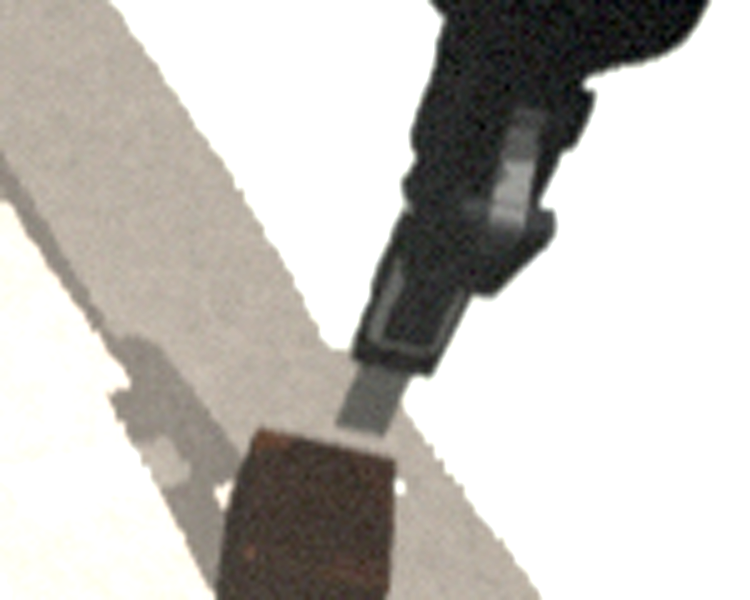

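The picture shows the feeler held upright, blade fully visible and clear of the rack (tip near (456,216) in full-image pixels). I'll check that tip against the expected position while moving to the first holder.

```bash
python3 -c "
from h import *
import pickle
d=pickle.load(open('cams.pkl','rb'))['scene'];s=ctrl.get_state();R=Ro.from_quat(s['tcp_rot'])
for dx in(-8,0,8):
  for dz in (-16,0,16,50):
    X=s['eef_pos']+R.apply([dx/1e3,0,dz/1e3]);x=d['K']@(d['R']@X+d['t']);print(dx,dz,(x[:2]/x[2]).round(1), ((x[:2]/x[2]+.5-[385,130])*5).round())
"
python3 -m creep '[{"x":-19,"y":7.3,"z":0,"rx":0,"ry":0,"rz":0,"grip":0},{"x":-19,"y":7.3,"z":0,"rx":0,"ry":0,"rz":0,"grip":0},{"x":-19,"y":7.3,"z":0,"rx":0,"ry":0,"rz":0,"grip":0},{"x":-19,"y":7.3,"z":0,"rx":0,"ry":0,"rz":0,"grip":0},{"x":-19,"y":7.3,"z":0,"rx":0,"ry":0,"rz":0,"grip":0},{"x":-19,"y":7.3,"z":0,"rx":0,"ry":0,"rz":0,"grip":0},{"x":-19,"y":7.3,"z":0,"rx":0,"ry":0,"rz":0,"grip":0},{"x":-19,"y":7.3,"z":0,"rx":0,"ry":0,"rz":0,"grip":0},{"x":-19,"y":7.3,"z":0,"rx":0,"ry":0,"rz":0,"grip":0},{"x":-19,"y":7.3,"z":0,"rx":0,"ry":0,"rz":0,"grip":0}]'
python3 -m creep '[{"x":0,"y":0,"z":0,"rx":0,"ry":0,"rz":-5,"grip":0},{"x":0,"y":0,"z":0,"rx":0,"ry":0,"rz":-5,"grip":0},{"x":0,"y":0,"z":0,"rx":0,"ry":0,"rz":-5,"grip":0},{"x":0,"y":0,"z":0,"rx":0,"ry":0,"rz":-4.7,"grip":0},{"x":0,"y":0,"z":5,"rx":0,"ry":0,"rz":0,"grip":0},{"x":0,"y":0,"z":5,"rx":0,"ry":0,"rz":0,"grip":0},{"x":0,"y":0,"z":4,"rx":0,"ry":0,"rz":0,"grip":0},{"x":0,"y":0,"z":0,"rx":0,"ry":0,"rz":0,"grip":0},{"x":0,"y":0,"z":0,"rx":0,"ry":0,"rz":0,"grip":0},{"x":0,"y":0,"z":0,"rx":0,"ry":0,"rz":0,"grip":0}]'
python3 -c "
from h import *
r=json.load(open('res.json'))['h1'];delta([r[0],r[1],.1],r[2])"
```

```text
-8 -16 [463.4 186.2] [394. 284.]
-8 0 [460.2 193.4] [379. 319.]
-8 16 [457.2 200.3] [363. 354.]
-8 50 [451.1 214.2] [333. 424.]
0 -16 [468.6 187.4] [421. 289.]
0 0 [465.4 194.5] [404. 325.]
0 16 [462.2 201.4] [389. 360.]
0 50 [455.9 215.3] [357. 429.]
8 -16 [473.9 188.5] [447. 295.]
8 0 [470.5 195.6] [430. 331.]
8 16 [467.3 202.5] [414. 365.]
8 50 [460.8 216.5] [381. 435.]
time: 6.92
eef_pos: [0.5888, 0.0721, 0.1314]
tcp_rot: [0.801, 0.599, -0.001, -0.001]
contact_force: [0.7, -0.2, -1.4]
opening: 0.154
finger_force: 58.4
time: 7.75
eef_pos: [0.5895, 0.0731, 0.1182]
tcp_rot: [0.686, 0.727, -0.0, -0.0]
contact_force: [0.6, -0.7, -1.1]
opening: 0.152
finger_force: 58.5
t 7.75 shift [ 0.3  1.5 18.2] rot [-0.01 -0.   -0.05] F [ 0.6 -0.7 -1.1] eef [0.5895 0.0731 0.1182] op 0.152 ff 58.5
```

```bash
python3 -m creep '[{"x":0.3,"y":1.4,"z":0,"rx":0,"ry":0,"rz":0,"grip":0},{"x":0,"y":0,"z":3,"rx":0,"ry":0,"rz":0,"grip":0},{"x":0,"y":0,"z":4,"rx":0,"ry":0,"rz":0,"grip":0},{"x":0,"y":0,"z":4,"rx":0,"ry":0,"rz":0,"grip":0},{"x":0,"y":0,"z":4,"rx":0,"ry":0,"rz":0,"grip":0},{"x":0,"y":0,"z":3,"rx":0,"ry":0,"rz":0,"grip":0},{"x":0,"y":0,"z":2,"rx":0,"ry":0,"rz":0,"grip":0},{"x":0,"y":0,"z":2,"rx":0,"ry":0,"rz":0,"grip":0},{"x":0,"y":0,"z":0,"rx":0,"ry":0,"rz":0,"grip":0},{"x":0,"y":0,"z":0,"rx":0,"ry":0,"rz":0,"grip":0}]'
python3 -m creep '[{"x":0,"y":0,"z":1,"rx":0,"ry":0,"rz":0,"grip":0},{"x":0,"y":0,"z":1,"rx":0,"ry":0,"rz":0,"grip":0},{"x":0,"y":0,"z":1,"rx":0,"ry":0,"rz":0,"grip":0},{"x":0,"y":0,"z":1,"rx":0,"ry":0,"rz":0,"grip":0},{"x":0,"y":0,"z":0,"rx":0,"ry":0,"rz":0,"grip":0},{"x":0,"y":0,"z":0,"rx":0,"ry":0,"rz":0,"grip":0},{"x":0,"y":0,"z":0,"rx":0,"ry":0,"rz":0,"grip":0},{"x":0,"y":0,"z":0,"rx":0,"ry":0,"rz":0,"grip":0},{"x":0,"y":0,"z":0,"rx":0,"ry":0,"rz":0,"grip":0},{"x":0,"y":0,"z":0,"rx":0,"ry":0,"rz":0,"grip":0}]'
```

```text
time: 8.58
eef_pos: [0.5908, 0.0734, 0.0962]
tcp_rot: [0.686, 0.727, -0.0, -0.0]
contact_force: [0.1, 0.7, -0.5]
opening: 0.155
finger_force: 58.5
time: 9.42
eef_pos: [0.5909, 0.0735, 0.0924]
tcp_rot: [0.686, 0.727, 0.0, 0.0]
contact_force: [-0.5, 0.1, -0.6]
opening: 0.156
finger_force: 58.5
```

```bash
python3 -m creep '[{"x":0,"y":0,"z":1,"rx":0,"ry":0,"rz":0,"grip":0},{"x":0,"y":0,"z":1,"rx":0,"ry":0,"rz":0,"grip":0},{"x":0,"y":0,"z":1,"rx":0,"ry":0,"rz":0,"grip":0},{"x":0,"y":0,"z":1,"rx":0,"ry":0,"rz":0,"grip":0},{"x":0,"y":0,"z":1,"rx":0,"ry":0,"rz":0,"grip":0},{"x":0,"y":0,"z":0,"rx":0,"ry":0,"rz":0,"grip":0},{"x":0,"y":0,"z":0,"rx":0,"ry":0,"rz":0,"grip":0},{"x":0,"y":0,"z":0,"rx":0,"ry":0,"rz":0,"grip":0},{"x":0,"y":0,"z":0,"rx":0,"ry":0,"rz":0,"grip":0},{"x":0,"y":0,"z":0,"rx":0,"ry":0,"rz":0,"grip":0}]'
python3 -m creep '[{"x":0,"y":0,"z":1,"rx":0,"ry":0,"rz":0,"grip":0},{"x":0,"y":0,"z":1,"rx":0,"ry":0,"rz":0,"grip":0},{"x":0,"y":0,"z":1,"rx":0,"ry":0,"rz":0,"grip":0},{"x":0,"y":0,"z":0,"rx":0,"ry":0,"rz":0,"grip":0},{"x":0,"y":0,"z":0,"rx":0,"ry":0,"rz":0,"grip":0},{"x":0,"y":0,"z":0,"rx":0,"ry":0,"rz":0,"grip":0},{"x":0,"y":0,"z":0,"rx":0,"ry":0,"rz":0,"grip":0},{"x":0,"y":0,"z":0,"rx":0,"ry":0,"rz":0,"grip":0},{"x":0,"y":0,"z":0,"rx":0,"ry":0,"rz":0,"grip":0},{"x":0,"y":0,"z":0,"rx":0,"ry":0,"rz":0,"grip":0}]'
```

```text
time: 10.25
eef_pos: [0.5909, 0.0735, 0.0874]
tcp_rot: [0.686, 0.727, 0.0, 0.0]
contact_force: [-0.4, 0.1, -0.9]
opening: 0.155
finger_force: 58.5
time: 11.08
eef_pos: [0.5909, 0.0735, 0.0843]
tcp_rot: [0.686, 0.727, -0.0, 0.0]
contact_force: [-0.0, 0.2, -0.8]
opening: 0.151
finger_force: 58.5
```

Handle is about 23 mm above the jaws. From here I'll take 2 mm steps.

```bash
python3 -m creep '[{"x":0,"y":0,"z":1,"rx":0,"ry":0,"rz":0,"grip":0},{"x":0,"y":0,"z":1,"rx":0,"ry":0,"rz":0,"grip":0},{"x":0,"y":0,"z":0,"rx":0,"ry":0,"rz":0,"grip":0},{"x":0,"y":0,"z":0,"rx":0,"ry":0,"rz":0,"grip":0},{"x":0,"y":0,"z":0,"rx":0,"ry":0,"rz":0,"grip":0},{"x":0,"y":0,"z":0,"rx":0,"ry":0,"rz":0,"grip":0},{"x":0,"y":0,"z":0,"rx":0,"ry":0,"rz":0,"grip":0},{"x":0,"y":0,"z":0,"rx":0,"ry":0,"rz":0,"grip":0},{"x":0,"y":0,"z":0,"rx":0,"ry":0,"rz":0,"grip":0},{"x":0,"y":0,"z":0,"rx":0,"ry":0,"rz":0,"grip":0}]'
```

```text
time: 11.92
eef_pos: [0.5909, 0.0734, 0.0823]
tcp_rot: [0.686, 0.727, -0.0, 0.0]
contact_force: [0.3, 0.1, -0.5]
opening: 0.154
finger_force: 58.5
```

```bash
python3 -m creep '[{"x":0,"y":0,"z":1,"rx":0,"ry":0,"rz":0,"grip":0},{"x":0,"y":0,"z":1,"rx":0,"ry":0,"rz":0,"grip":0},{"x":0,"y":0,"z":0,"rx":0,"ry":0,"rz":0,"grip":0},{"x":0,"y":0,"z":0,"rx":0,"ry":0,"rz":0,"grip":0},{"x":0,"y":0,"z":0,"rx":0,"ry":0,"rz":0,"grip":0},{"x":0,"y":0,"z":0,"rx":0,"ry":0,"rz":0,"grip":0},{"x":0,"y":0,"z":0,"rx":0,"ry":0,"rz":0,"grip":0},{"x":0,"y":0,"z":0,"rx":0,"ry":0,"rz":0,"grip":0},{"x":0,"y":0,"z":0,"rx":0,"ry":0,"rz":0,"grip":0},{"x":0,"y":0,"z":0,"rx":0,"ry":0,"rz":0,"grip":0}]'
```

```text
time: 12.75
eef_pos: [0.5908, 0.0734, 0.0803]
tcp_rot: [0.686, 0.727, -0.0, -0.0]
contact_force: [-1.2, -0.0, -0.2]
opening: 0.15
finger_force: 58.5
```

```bash
python3 -m creep '[{"x":0,"y":0,"z":0.5,"rx":0,"ry":0,"rz":0,"grip":0},{"x":0,"y":0,"z":0.5,"rx":0,"ry":0,"rz":0,"grip":0},{"x":0,"y":0,"z":0,"rx":0,"ry":0,"rz":0,"grip":0},{"x":0,"y":0,"z":0,"rx":0,"ry":0,"rz":0,"grip":0},{"x":0,"y":0,"z":0,"rx":0,"ry":0,"rz":0,"grip":0},{"x":0,"y":0,"z":0,"rx":0,"ry":0,"rz":0,"grip":0},{"x":0,"y":0,"z":0,"rx":0,"ry":0,"rz":0,"grip":0},{"x":0,"y":0,"z":0,"rx":0,"ry":0,"rz":0,"grip":0},{"x":0,"y":0,"z":0,"rx":0,"ry":0,"rz":0,"grip":0},{"x":0,"y":0,"z":0,"rx":0,"ry":0,"rz":0,"grip":0}]'
```

```text
time: 13.58
eef_pos: [0.5908, 0.0735, 0.0794]
tcp_rot: [0.686, 0.727, -0.0, -0.0]
contact_force: [-2.4, -0.7, 2.4]
opening: 0.153
finger_force: 58.9
```

```bash
python3 -m creep '[{"x":0,"y":0,"z":0.5,"rx":0,"ry":0,"rz":0,"grip":0},{"x":0,"y":0,"z":0.5,"rx":0,"ry":0,"rz":0,"grip":0},{"x":0,"y":0,"z":0,"rx":0,"ry":0,"rz":0,"grip":0},{"x":0,"y":0,"z":0,"rx":0,"ry":0,"rz":0,"grip":0},{"x":0,"y":0,"z":0,"rx":0,"ry":0,"rz":0,"grip":0},{"x":0,"y":0,"z":0,"rx":0,"ry":0,"rz":0,"grip":0},{"x":0,"y":0,"z":0,"rx":0,"ry":0,"rz":0,"grip":0},{"x":0,"y":0,"z":0,"rx":0,"ry":0,"rz":0,"grip":0},{"x":0,"y":0,"z":0,"rx":0,"ry":0,"rz":0,"grip":0},{"x":0,"y":0,"z":0,"rx":0,"ry":0,"rz":0,"grip":0}]'
```

```text
time: 14.42
eef_pos: [0.5908, 0.0734, 0.079]
tcp_rot: [0.686, 0.727, -0.0, -0.0]
contact_force: [-3.5, -0.9, 5.9]
opening: 0.153
finger_force: 59.5
```

```bash
python3 -m creep '[{"x":0,"y":0,"z":0.5,"rx":0,"ry":0,"rz":0,"grip":0},{"x":0,"y":0,"z":0.5,"rx":0,"ry":0,"rz":0,"grip":0},{"x":0,"y":0,"z":0,"rx":0,"ry":0,"rz":0,"grip":0},{"x":0,"y":0,"z":0,"rx":0,"ry":0,"rz":0,"grip":0},{"x":0,"y":0,"z":0,"rx":0,"ry":0,"rz":0,"grip":0},{"x":0,"y":0,"z":0,"rx":0,"ry":0,"rz":0,"grip":0},{"x":0,"y":0,"z":0,"rx":0,"ry":0,"rz":0,"grip":0},{"x":0,"y":0,"z":0,"rx":0,"ry":0,"rz":0,"grip":0},{"x":0,"y":0,"z":0,"rx":0,"ry":0,"rz":0,"grip":0},{"x":0,"y":0,"z":0,"rx":0,"ry":0,"rz":0,"grip":0}]'
```

```text
time: 15.25
eef_pos: [0.5909, 0.0734, 0.0788]
tcp_rot: [0.686, 0.727, -0.0, -0.0]
contact_force: [-6.1, -0.1, 8.6]
opening: 0.156
finger_force: 60.0
```

```bash
python3 -m creep '[{"x":0,"y":0,"z":0.5,"rx":0,"ry":0,"rz":0,"grip":0},{"x":0,"y":0,"z":0.5,"rx":0,"ry":0,"rz":0,"grip":0},{"x":0,"y":0,"z":0,"rx":0,"ry":0,"rz":0,"grip":0},{"x":0,"y":0,"z":0,"rx":0,"ry":0,"rz":0,"grip":0},{"x":0,"y":0,"z":0,"rx":0,"ry":0,"rz":0,"grip":0},{"x":0,"y":0,"z":0,"rx":0,"ry":0,"rz":0,"grip":0},{"x":0,"y":0,"z":0,"rx":0,"ry":0,"rz":0,"grip":0},{"x":0,"y":0,"z":0,"rx":0,"ry":0,"rz":0,"grip":0},{"x":0,"y":0,"z":0,"rx":0,"ry":0,"rz":0,"grip":0},{"x":0,"y":0,"z":0,"rx":0,"ry":0,"rz":0,"grip":0}]'
```

```text
time: 16.08
eef_pos: [0.5909, 0.0734, 0.0786]
tcp_rot: [0.686, 0.727, -0.0, -0.0]
contact_force: [-6.5, -0.3, 12.2]
opening: 0.152
finger_force: 60.4
```

12 N with no travel means holder h1 (y=0.07) is seized. I'll withdraw and go to h2.

```bash
python3 -m creep '[{"x":0,"y":0,"z":-2,"rx":0,"ry":0,"rz":0,"grip":0},{"x":0,"y":0,"z":-2,"rx":0,"ry":0,"rz":0,"grip":0},{"x":0,"y":0,"z":-3,"rx":0,"ry":0,"rz":0,"grip":0},{"x":0,"y":0,"z":-4,"rx":0,"ry":0,"rz":0,"grip":0},{"x":0,"y":0,"z":-6,"rx":0,"ry":0,"rz":0,"grip":0},{"x":0,"y":0,"z":-6,"rx":0,"ry":0,"rz":0,"grip":0},{"x":0,"y":0,"z":-6,"rx":0,"ry":0,"rz":0,"grip":0},{"x":0,"y":0,"z":-6,"rx":0,"ry":0,"rz":0,"grip":0},{"x":0,"y":0,"z":-3,"rx":0,"ry":0,"rz":0,"grip":0},{"x":0,"y":0,"z":0,"rx":0,"ry":0,"rz":0,"grip":0}]'
python3 -c "
from h import *
r=json.load(open('res.json'))['h2'];delta([r[0],r[1],.1],r[2])"
```

```text
time: 16.92
eef_pos: [0.5917, 0.0734, 0.1158]
tcp_rot: [0.686, 0.727, 0.001, 0.001]
contact_force: [0.1, 0.1, -1.0]
opening: 0.154
finger_force: 58.6
t 16.92 shift [-136.5  -85.7   15.6] rot [  0.14   0.04 -18.16] F [ 0.1  0.1 -1. ] eef [0.5917 0.0734 0.1158] op 0.154 ff 58.6
```

```bash
python3 -m creep '[{"x":-15,"y":-9,"z":0,"rx":0,"ry":0,"rz":0,"grip":0},{"x":-15,"y":-9,"z":0,"rx":0,"ry":0,"rz":0,"grip":0},{"x":-15,"y":-9,"z":0,"rx":0,"ry":0,"rz":0,"grip":0},{"x":-15,"y":-9,"z":0,"rx":0,"ry":0,"rz":0,"grip":0},{"x":-15,"y":-9,"z":0,"rx":0,"ry":0,"rz":0,"grip":0},{"x":-15,"y":-9,"z":0,"rx":0,"ry":0,"rz":0,"grip":0},{"x":-15,"y":-9,"z":0,"rx":0,"ry":0,"rz":0,"grip":0},{"x":-15,"y":-9,"z":0,"rx":0,"ry":0,"rz":0,"grip":0},{"x":-10,"y":-9,"z":0,"rx":0,"ry":0,"rz":0,"grip":0},{"x":-6.5,"y":-4.7,"z":0,"rx":0,"ry":0,"rz":0,"grip":0}]'
python3 -m creep '[{"x":0,"y":0,"z":0,"rx":0,"ry":0,"rz":-4,"grip":0},{"x":0,"y":0,"z":0,"rx":0,"ry":0,"rz":-4,"grip":0},{"x":0,"y":0,"z":0,"rx":0,"ry":0,"rz":-4,"grip":0},{"x":0,"y":0,"z":0,"rx":0,"ry":0,"rz":-4,"grip":0},{"x":0,"y":0,"z":5,"rx":0,"ry":0,"rz":-2.2,"grip":0},{"x":0,"y":0,"z":5,"rx":0,"ry":0,"rz":0,"grip":0},{"x":0,"y":0,"z":3,"rx":0,"ry":0,"rz":0,"grip":0},{"x":0,"y":0,"z":0,"rx":0,"ry":0,"rz":0,"grip":0},{"x":0,"y":0,"z":0,"rx":0,"ry":0,"rz":0,"grip":0},{"x":0,"y":0,"z":0,"rx":0,"ry":0,"rz":0,"grip":0}]'
python3 -c "
from h import *
r=json.load(open('res.json'))['h2'];delta([r[0],r[1],.092],r[2])
from plant import optics
import cv2
b=optics.read_camera('scene')['color'][140:240,190:323]
a=optics.read_camera('top')['color'][190:280,250:370]
cv2.imwrite('pics/h2.png',cv2.convertScaleAbs(cv2.resize(b,None,fx=6,fy=6,interpolation=2),alpha=1.6))"
```

```text
time: 17.75
eef_pos: [0.5122, -0.0687, 0.1141]
tcp_rot: [0.687, 0.727, -0.0, -0.0]
contact_force: [0.1, 0.2, -0.9]
opening: 0.154
finger_force: 58.6
time: 18.58
eef_pos: [0.5133, -0.0677, 0.1014]
tcp_rot: [0.563, 0.827, 0.0, 0.0]
contact_force: [0.4, -0.5, -0.1]
opening: 0.16
finger_force: 58.6
t 18.58 shift [-0.3  0.7  9.4] rot [0.   0.   0.02] F [ 0.4 -0.5 -0.1] eef [ 0.5133 -0.0677  0.1014] op 0.16 ff 58.6
```

View pics/h2.png

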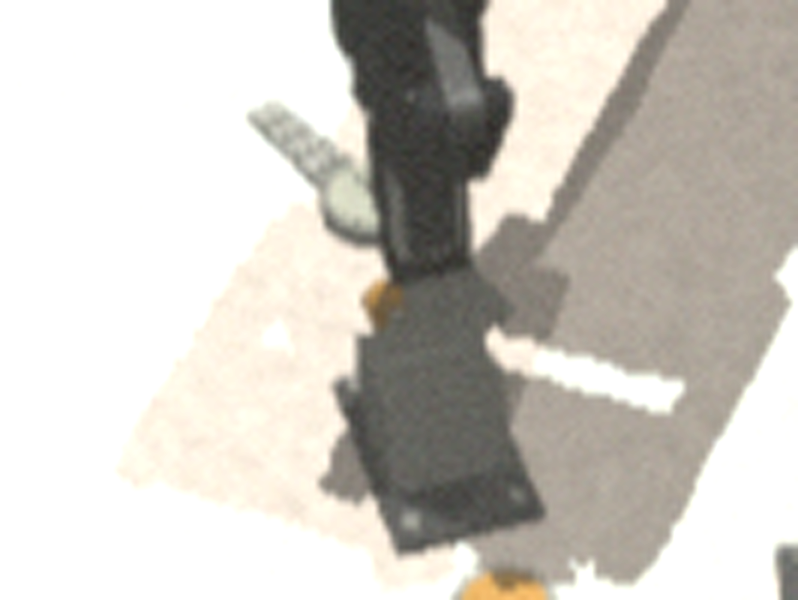

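The picture shows the blade over h2's shaded jaws, centred along the gap. I'll feel my way down.

```bash
python3 -m creep '[{"x":0,"y":0.7,"z":1,"rx":0,"ry":0,"rz":0,"grip":0},{"x":0,"y":0,"z":1,"rx":0,"ry":0,"rz":0,"grip":0},{"x":0,"y":0,"z":1,"rx":0,"ry":0,"rz":0,"grip":0},{"x":0,"y":0,"z":1,"rx":0,"ry":0,"rz":0,"grip":0},{"x":0,"y":0,"z":1,"rx":0,"ry":0,"rz":0,"grip":0},{"x":0,"y":0,"z":1,"rx":0,"ry":0,"rz":0,"grip":0},{"x":0,"y":0,"z":1,"rx":0,"ry":0,"rz":0,"grip":0},{"x":0,"y":0,"z":1,"rx":0,"ry":0,"rz":0,"grip":0},{"x":0,"y":0,"z":1,"rx":0,"ry":0,"rz":0,"grip":0},{"x":0,"y":0,"z":0,"rx":0,"ry":0,"rz":0,"grip":0}]'
```

```text
time: 19.52
eef_pos: [0.5137, -0.0675, 0.092]
tcp_rot: [0.563, 0.827, -0.0, -0.0]
contact_force: [0.3, 0.6, -0.4]
opening: 0.156
finger_force: 58.6
```

```bash
python3 -m creep '[{"x":0,"y":0,"z":1,"rx":0,"ry":0,"rz":0,"grip":0},{"x":0,"y":0,"z":1,"rx":0,"ry":0,"rz":0,"grip":0},{"x":0,"y":0,"z":1,"rx":0,"ry":0,"rz":0,"grip":0},{"x":0,"y":0,"z":1,"rx":0,"ry":0,"rz":0,"grip":0},{"x":0,"y":0,"z":0,"rx":0,"ry":0,"rz":0,"grip":0},{"x":0,"y":0,"z":0,"rx":0,"ry":0,"rz":0,"grip":0},{"x":0,"y":0,"z":0,"rx":0,"ry":0,"rz":0,"grip":0},{"x":0,"y":0,"z":0,"rx":0,"ry":0,"rz":0,"grip":0},{"x":0,"y":0,"z":0,"rx":0,"ry":0,"rz":0,"grip":0},{"x":0,"y":0,"z":0,"rx":0,"ry":0,"rz":0,"grip":0}]'
```

```text
time: 20.35
eef_pos: [0.5139, -0.0676, 0.0884]
tcp_rot: [0.563, 0.827, 0.0, 0.0]
contact_force: [0.3, -0.6, -0.7]
opening: 0.155
finger_force: 58.6
```

```bash
python3 -m creep '[{"x":0,"y":0,"z":1,"rx":0,"ry":0,"rz":0,"grip":0},{"x":0,"y":0,"z":1,"rx":0,"ry":0,"rz":0,"grip":0},{"x":0,"y":0,"z":1,"rx":0,"ry":0,"rz":0,"grip":0},{"x":0,"y":0,"z":1,"rx":0,"ry":0,"rz":0,"grip":0},{"x":0,"y":0,"z":1,"rx":0,"ry":0,"rz":0,"grip":0},{"x":0,"y":0,"z":0,"rx":0,"ry":0,"rz":0,"grip":0},{"x":0,"y":0,"z":0,"rx":0,"ry":0,"rz":0,"grip":0},{"x":0,"y":0,"z":0,"rx":0,"ry":0,"rz":0,"grip":0},{"x":0,"y":0,"z":0,"rx":0,"ry":0,"rz":0,"grip":0},{"x":0,"y":0,"z":0,"rx":0,"ry":0,"rz":0,"grip":0}]'
```

```text
time: 21.18
eef_pos: [0.5139, -0.0676, 0.0834]
tcp_rot: [0.563, 0.827, 0.0, 0.0]
contact_force: [-0.1, 0.1, -1.6]
opening: 0.153
finger_force: 58.6
```

```bash
python3 -m creep '[{"x":0,"y":0,"z":1,"rx":0,"ry":0,"rz":0,"grip":0},{"x":0,"y":0,"z":1,"rx":0,"ry":0,"rz":0,"grip":0},{"x":0,"y":0,"z":1,"rx":0,"ry":0,"rz":0,"grip":0},{"x":0,"y":0,"z":0,"rx":0,"ry":0,"rz":0,"grip":0},{"x":0,"y":0,"z":0,"rx":0,"ry":0,"rz":0,"grip":0},{"x":0,"y":0,"z":0,"rx":0,"ry":0,"rz":0,"grip":0},{"x":0,"y":0,"z":0,"rx":0,"ry":0,"rz":0,"grip":0},{"x":0,"y":0,"z":0,"rx":0,"ry":0,"rz":0,"grip":0},{"x":0,"y":0,"z":0,"rx":0,"ry":0,"rz":0,"grip":0},{"x":0,"y":0,"z":0,"rx":0,"ry":0,"rz":0,"grip":0}]'
```

```text
time: 22.02
eef_pos: [0.5138, -0.0675, 0.0803]
tcp_rot: [0.563, 0.827, -0.0, -0.0]
contact_force: [-1.1, -1.0, -1.4]
opening: 0.156
finger_force: 58.6
```

```bash
python3 -m creep '[{"x":0,"y":0,"z":0.5,"rx":0,"ry":0,"rz":0,"grip":0},{"x":0,"y":0,"z":0.5,"rx":0,"ry":0,"rz":0,"grip":0},{"x":0,"y":0,"z":0.5,"rx":0,"ry":0,"rz":0,"grip":0},{"x":0,"y":0,"z":0.5,"rx":0,"ry":0,"rz":0,"grip":0},{"x":0,"y":0,"z":0,"rx":0,"ry":0,"rz":0,"grip":0},{"x":0,"y":0,"z":0,"rx":0,"ry":0,"rz":0,"grip":0},{"x":0,"y":0,"z":0,"rx":0,"ry":0,"rz":0,"grip":0},{"x":0,"y":0,"z":0,"rx":0,"ry":0,"rz":0,"grip":0},{"x":0,"y":0,"z":0,"rx":0,"ry":0,"rz":0,"grip":0},{"x":0,"y":0,"z":0,"rx":0,"ry":0,"rz":0,"grip":0}]'
```

```text
time: 22.85
eef_pos: [0.5138, -0.0677, 0.0783]
tcp_rot: [0.563, 0.827, -0.0, 0.0]
contact_force: [-2.8, -1.4, 2.8]
opening: 0.153
finger_force: 59.0
```

```bash
python3 -m creep '[{"x":0,"y":0,"z":0.5,"rx":0,"ry":0,"rz":0,"grip":0},{"x":0,"y":0,"z":0.5,"rx":0,"ry":0,"rz":0,"grip":0},{"x":0,"y":0,"z":0.5,"rx":0,"ry":0,"rz":0,"grip":0},{"x":0,"y":0,"z":0.5,"rx":0,"ry":0,"rz":0,"grip":0},{"x":0,"y":0,"z":0,"rx":0,"ry":0,"rz":0,"grip":0},{"x":0,"y":0,"z":0,"rx":0,"ry":0,"rz":0,"grip":0},{"x":0,"y":0,"z":0,"rx":0,"ry":0,"rz":0,"grip":0},{"x":0,"y":0,"z":0,"rx":0,"ry":0,"rz":0,"grip":0},{"x":0,"y":0,"z":0,"rx":0,"ry":0,"rz":0,"grip":0},{"x":0,"y":0,"z":0,"rx":0,"ry":0,"rz":0,"grip":0}]'
```

```text
time: 23.68
eef_pos: [0.5137, -0.0675, 0.0762]
tcp_rot: [0.563, 0.827, -0.0, -0.0]
contact_force: [-3.2, -0.8, 1.0]
opening: 0.153
finger_force: 59.0
```

```bash
python3 -m creep '[{"x":0,"y":0,"z":0.5,"rx":0,"ry":0,"rz":0,"grip":0},{"x":0,"y":0,"z":0.5,"rx":0,"ry":0,"rz":0,"grip":0},{"x":0,"y":0,"z":0.5,"rx":0,"ry":0,"rz":0,"grip":0},{"x":0,"y":0,"z":0.5,"rx":0,"ry":0,"rz":0,"grip":0},{"x":0,"y":0,"z":0.5,"rx":0,"ry":0,"rz":0,"grip":0},{"x":0,"y":0,"z":0.5,"rx":0,"ry":0,"rz":0,"grip":0},{"x":0,"y":0,"z":0,"rx":0,"ry":0,"rz":0,"grip":0},{"x":0,"y":0,"z":0,"rx":0,"ry":0,"rz":0,"grip":0},{"x":0,"y":0,"z":0,"rx":0,"ry":0,"rz":0,"grip":0},{"x":0,"y":0,"z":0,"rx":0,"ry":0,"rz":0,"grip":0}]'
```

```text
time: 24.52
eef_pos: [0.5136, -0.0674, 0.0728]
tcp_rot: [0.563, 0.827, 0.0, -0.0]
contact_force: [-1.2, -0.3, -2.6]
opening: 0.15
finger_force: 58.5
```

```bash
python3 -m creep '[{"x":0,"y":0,"z":0.5,"rx":0,"ry":0,"rz":0,"grip":0},{"x":0,"y":0,"z":0.5,"rx":0,"ry":0,"rz":0,"grip":0},{"x":0,"y":0,"z":0.5,"rx":0,"ry":0,"rz":0,"grip":0},{"x":0,"y":0,"z":0.5,"rx":0,"ry":0,"rz":0,"grip":0},{"x":0,"y":0,"z":0.5,"rx":0,"ry":0,"rz":0,"grip":0},{"x":0,"y":0,"z":0.5,"rx":0,"ry":0,"rz":0,"grip":0},{"x":0,"y":0,"z":0.5,"rx":0,"ry":0,"rz":0,"grip":0},{"x":0,"y":0,"z":0.5,"rx":0,"ry":0,"rz":0,"grip":0},{"x":0,"y":0,"z":0,"rx":0,"ry":0,"rz":0,"grip":0},{"x":0,"y":0,"z":0,"rx":0,"ry":0,"rz":0,"grip":0}]'
```

```text
time: 25.35
eef_pos: [0.5138, -0.0676, 0.0692]
tcp_rot: [0.563, 0.827, -0.0, -0.0]
contact_force: [-3.3, -2.3, -0.9]
opening: 0.152
finger_force: 58.8
```

```bash
python3 -m creep '[{"x":0,"y":0,"z":0.5,"rx":0,"ry":0,"rz":0,"grip":0},{"x":0,"y":0,"z":0.5,"rx":0,"ry":0,"rz":0,"grip":0},{"x":0,"y":0,"z":0.5,"rx":0,"ry":0,"rz":0,"grip":0},{"x":0,"y":0,"z":0.5,"rx":0,"ry":0,"rz":0,"grip":0},{"x":0,"y":0,"z":0.5,"rx":0,"ry":0,"rz":0,"grip":0},{"x":0,"y":0,"z":0.5,"rx":0,"ry":0,"rz":0,"grip":0},{"x":0,"y":0,"z":0.5,"rx":0,"ry":0,"rz":0,"grip":0},{"x":0,"y":0,"z":0.5,"rx":0,"ry":0,"rz":0,"grip":0},{"x":0,"y":0,"z":0,"rx":0,"ry":0,"rz":0,"grip":0},{"x":0,"y":0,"z":0,"rx":0,"ry":0,"rz":0,"grip":0}]'
```

```text
time: 26.18
eef_pos: [0.5138, -0.0675, 0.0652]
tcp_rot: [0.563, 0.827, -0.0, -0.0]
contact_force: [-3.6, -2.1, 0.0]
opening: 0.156
finger_force: 58.8
```

About 4 mm to go.

```bash
python3 -m creep '[{"x":0,"y":0,"z":0.5,"rx":0,"ry":0,"rz":0,"grip":0},{"x":0,"y":0,"z":0.5,"rx":0,"ry":0,"rz":0,"grip":0},{"x":0,"y":0,"z":0.5,"rx":0,"ry":0,"rz":0,"grip":0},{"x":0,"y":0,"z":0.5,"rx":0,"ry":0,"rz":0,"grip":0},{"x":0,"y":0,"z":0.5,"rx":0,"ry":0,"rz":0,"grip":0},{"x":0,"y":0,"z":0.5,"rx":0,"ry":0,"rz":0,"grip":0},{"x":0,"y":0,"z":0.5,"rx":0,"ry":0,"rz":0,"grip":0},{"x":0,"y":0,"z":0,"rx":0,"ry":0,"rz":0,"grip":0},{"x":0,"y":0,"z":0,"rx":0,"ry":0,"rz":0,"grip":0},{"x":0,"y":0,"z":0,"rx":0,"ry":0,"rz":0,"grip":0}]'
```

```text
time: 27.02
eef_pos: [0.5138, -0.0676, 0.0617]
tcp_rot: [0.563, 0.827, -0.0, -0.0]
contact_force: [-3.7, -1.7, -0.8]
opening: 0.155
finger_force: 58.8
```

```bash
python3 -m creep '[{"x":0,"y":0,"z":0.5,"rx":0,"ry":0,"rz":0,"grip":0},{"x":0,"y":0,"z":0.5,"rx":0,"ry":0,"rz":0,"grip":0},{"x":0,"y":0,"z":0.5,"rx":0,"ry":0,"rz":0,"grip":0},{"x":0,"y":0,"z":0.5,"rx":0,"ry":0,"rz":0,"grip":0},{"x":0,"y":0,"z":0,"rx":0,"ry":0,"rz":0,"grip":0},{"x":0,"y":0,"z":0,"rx":0,"ry":0,"rz":0,"grip":0},{"x":0,"y":0,"z":0,"rx":0,"ry":0,"rz":0,"grip":0},{"x":0,"y":0,"z":0,"rx":0,"ry":0,"rz":0,"grip":0},{"x":0,"y":0,"z":0,"rx":0,"ry":0,"rz":0,"grip":0},{"x":0,"y":0,"z":0,"rx":0,"ry":0,"rz":0,"grip":0}]'
```

```text
time: 27.85
eef_pos: [0.5139, -0.0676, 0.0615]
tcp_rot: [0.562, 0.827, -0.0, -0.001]
contact_force: [-7.5, -1.6, 10.7]
opening: 0.156
finger_force: 60.3
```

Blade is home: it stopped at shoulder height with a 10.7 N reaction. Now I'll release.

```bash
python3 -m creep '[{"x":0,"y":0,"z":0,"rx":0,"ry":0,"rz":0,"grip":0.2},{"x":0,"y":0,"z":0,"rx":0,"ry":0,"rz":0,"grip":0.25},{"x":0,"y":0,"z":0,"rx":0,"ry":0,"rz":0,"grip":0.4},{"x":0,"y":0,"z":0,"rx":0,"ry":0,"rz":0,"grip":0.6},{"x":0,"y":0,"z":0,"rx":0,"ry":0,"rz":0,"grip":0.8},{"x":0,"y":0,"z":0,"rx":0,"ry":0,"rz":0,"grip":0.8},{"x":0,"y":0,"z":0,"rx":0,"ry":0,"rz":0,"grip":0.8},{"x":0,"y":0,"z":0,"rx":0,"ry":0,"rz":0,"grip":0.8},{"x":0,"y":0,"z":0,"rx":0,"ry":0,"rz":0,"grip":0.8},{"x":0,"y":0,"z":0,"rx":0,"ry":0,"rz":0,"grip":0.8}]'
```

```text
time: 28.68
eef_pos: [0.5139, -0.0675, 0.0598]
tcp_rot: [0.563, 0.827, 0.0, 0.0]
contact_force: [-0.7, -0.4, 0.7]
opening: 0.799
finger_force: 0.0
```

Now I'll lift straight up, then swing back (tool -y, toward the robot) for a clear view.

```bash
python3 -m creep '[{"x":0,"y":0,"z":-6,"rx":0,"ry":0,"rz":0,"grip":0.8},{"x":0,"y":0,"z":-14,"rx":0,"ry":0,"rz":0,"grip":0.8},{"x":0,"y":0,"z":-20,"rx":0,"ry":0,"rz":0,"grip":0.8},{"x":0,"y":0,"z":-20,"rx":0,"ry":0,"rz":0,"grip":0.8},{"x":0,"y":0,"z":-20,"rx":0,"ry":0,"rz":0,"grip":0.8},{"x":0,"y":0,"z":-20,"rx":0,"ry":0,"rz":0,"grip":0.8},{"x":0,"y":0,"z":-20,"rx":0,"ry":0,"rz":0,"grip":0.8},{"x":0,"y":0,"z":-10,"rx":0,"ry":0,"rz":0,"grip":0.8},{"x":0,"y":0,"z":0,"rx":0,"ry":0,"rz":0,"grip":0.8},{"x":0,"y":0,"z":0,"rx":0,"ry":0,"rz":0,"grip":0.8}]'
python3 -m creep '[{"x":20,"y":0,"z":0,"rx":0,"ry":0,"rz":0,"grip":0.8},{"x":20,"y":0,"z":0,"rx":0,"ry":0,"rz":0,"grip":0.8},{"x":20,"y":0,"z":0,"rx":0,"ry":0,"rz":0,"grip":0.8},{"x":20,"y":0,"z":0,"rx":0,"ry":0,"rz":0,"grip":0.8},{"x":20,"y":0,"z":0,"rx":0,"ry":0,"rz":0,"grip":0.8},{"x":20,"y":0,"z":0,"rx":0,"ry":0,"rz":0,"grip":0.8},{"x":20,"y":0,"z":0,"rx":0,"ry":0,"rz":0,"grip":0.8},{"x":20,"y":0,"z":0,"rx":0,"ry":0,"rz":0,"grip":0.8},{"x":10,"y":0,"z":0,"rx":0,"ry":0,"rz":0,"grip":0.8},{"x":0,"y":0,"z":0,"rx":0,"ry":0,"rz":0,"grip":0.8}]'
python3 -c "
from plant import optics
import cv2
b=optics.read_camera('scene')['color'][140:240,190:290]
a=optics.read_camera('top')['color'][185:285,260:360]
cv2.imwrite('pics/end.png',cv2.convertScaleAbs(cv2.resize(cv2.hconcat([a,b]),None,fx=4,fy=4,interpolation=2),alpha=1.6))"
```

```text
time: 29.52
eef_pos: [0.5139, -0.0676, 0.1901]
tcp_rot: [0.563, 0.827, 0.0, 0.0]
contact_force: [0.9, -0.3, -1.0]
opening: 0.797
finger_force: 0.0
time: 30.35
eef_pos: [0.4499, 0.0919, 0.1881]
tcp_rot: [0.562, 0.827, -0.001, -0.001]
contact_force: [1.3, -0.7, -0.3]
opening: 0.799
finger_force: 0.0
```

View pics/end.png

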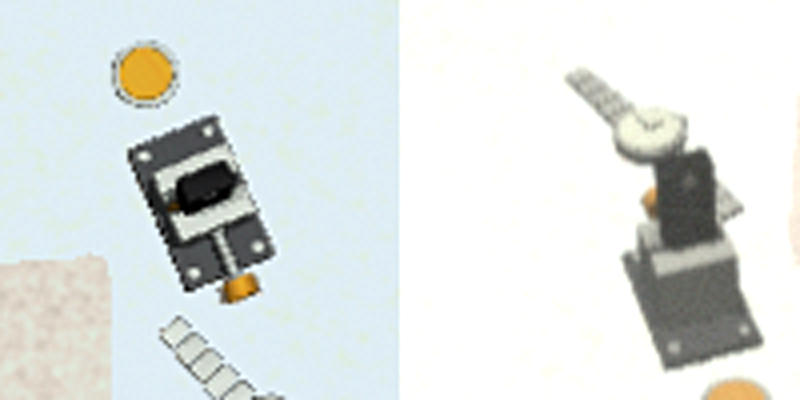

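The feeler stands upright in h2 with its handle sitting on the jaws. The watch and case back are undisturbed and the gripper is clear, so I'll hand it in.

```bash
python3 -c "
from plant import sign_off
print(sign_off())"
```

```text
the job is handed in; nothing more can be done
None
```

The feeler's blade is fully home in the middle holder of the three (x 0.51, y -0.07), handle resting on the jaws and let go; the first holder jammed at about 12 N, the third was not probed, and the job was handed in with no verdict returned.

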